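Sort finished engravings into their job trays

ROBOT

A 6-joint arm with a two-finger parallel gripper is mounted at the origin on the work surface. World frame = base frame: x ahead of the robot, y to its left, z up, the work surface at z = 0. Lengths are in mm, angles in degrees, forces in N, time in s.
With the tool pointing down it reaches from about 300 to 850 mm from the base axis. Payload 4.2 kg.
Tool frame: the origin (TCP) lies at the very end of the fingers, on their centre line; the grasp point (between the pads) lies 19 mm behind it; z points along the fingers, y is the line along which they close (so a half turn about z gives the same grasp; the last joint's range is limited). The gripper opens to 91 mm and grips with 3 to 60 N. Pads are 32 mm wide; open, the fingers measure 118 mm over their backs; the gripper's body (76 mm by 178 mm) begins 60 mm behind the grasp point.
Start: joints at [73.224, 18.312, 89.639, -0, 72.044, -1.146], TCP at [154.923, 553.753, 213.976] pointing down, gripper open.
Joint ranges: [-177.97, 177.97], [-48.28, 115.42], [12.27, 149.76], [-77.06, 257.06], [2.81, 150.46], [-146.56, 146.56]. Speed limits (degrees/s): [147.25, 147.25, 180, 180, 180, 180].

INTERFACE

Orientations are given as [roll, pitch, yaw] about the fixed x, y, z axes, in that order (R = Rz(yaw) Ry(pitch) Rx(roll)).
In Python, from workcell import * gives the robot as it stands.
- The arm moves only by the tool move_arm, never from a script. Its argument "motion" is a list of rows, each a list of 3 entries, a list of its own where there are three numbers: the finger opening in mm, from 0 to 91.2, then the shift along the world's x, y, z in units of 25 mm (1.0 is 25 mm), then the turn, a rotation vector about the world's x, y, z in units of 4 degrees (1.0 is 4 degrees). In form: [[grip, [x, y, z], [ax, ay, az]], ...]. A call has 1 to 20 rows; each row shifts and turns the commanded pose from where the row before left it; what a row does not reach is not made up. A row lasts 1/12 s, in which the tool goes at most 41.7 mm and 7.16 degrees, less where a joint would pass 70% of its speed; a pose out of reach is approached as far as the arm can. A call with a number of a shift or a turn outside -1 to 1 is refused whole. A call with a gripper value outside its range is refused whole. The fingers move at their own pace and stop on an object; "grip_force" is the grip in N (left out, the last holds). Time passes only in rows, so rows that do not move let the fingers close. It gives the time, the measured TCP pose, the force, the opening and the grip force at its end, in the units of the state.
- state(): the state, without advancing time (a new reading comes with each control period).
- grab_frame(name): name is "scene" or "side" or "wrist"; returns the picture (384x512x3 uint8, blue, green, red); there is no depth.
- camera_info(name): a dict with "fx", "fy", "cx", "cy" (pixels), "rvec" (rotation vector, rad) and "tvec" (3), from world to camera coordinates, as OpenCV has them. Camera axes: x right, y down, z forward; pixel columns grow to the right and rows downward; lengths in mm; the calibration is good to about 2 mm. A picture is of the moment at which its call begins: read the wrist's pose just before it. camera_info takes no time and is no camera call; for the wrist camera it gives the pose at the moment of the call.
- job_done(): hands the job in; it is judged then, once.
The state is a dict: "time_s": time; "qpos": joint angles; "qvel": joint speeds; "effort": joint torques, N m; "ee_pos": TCP position; "ee_rot": TCP orientation; "force": force on the tool from outside, world axes, zero at the start; "torque": the same for the moment, N m; "gripper_width": finger opening in mm; "gripper_force": force on a finger pad.
Only numpy, scipy, OpenCV 4.12 (cv2) and the standard library are available. Lean on these libraries where they do the work, as an engineer would, in place of code of your own. Each camera call takes 0.05 s, during which the arm holds its last target. There are 200 camera calls.

TASK

The finished engraved pieces lie mixed on the bench: sort them into the felt-lined job trays. Both pocket watches go side by side in the wide undivided tray, one lighter in each bay of the two-bay tray, and the folding knife in the narrow tray, every piece lying flat on the felt and none on top of another. Set each piece down rather than dropping it, and leave the two gravers where they lie.

Things in the scene. Friction and masses are not known exactly. Their poses are not given: they have to be found in the camera images.
- watch_steel_mid (a point): closed pocket watch of plain steel: a flat disc 46 mm across and 14 mm thick (15 mm with its engraving) lying flat; the point is the middle of the disc, 7 mm above its underside; z up. The winding crown and bow (a thin wire loop, 20 mm wide, at half height) stick out along its own +x to 39 mm from the middle; elsewhere the rim is plain and can be pinched across any diameter away from the bow. About 95 g
- watch_brass_mid (a point): closed pocket watch of plain brass: a flat disc 46 mm across and 14 mm thick (15 mm with its engraving) lying flat; the point is the middle of the disc, 7 mm above its underside; z up. The winding crown and bow (a thin wire loop, 20 mm wide, at half height) stick out along its own +x to 39 mm from the middle; elsewhere the rim is plain and can be pinched across any diameter away from the bow. About 95 g
- lighter_steel_mid (a point): closed pocket lighter of plain steel: a flat block lying on its broad side, 57 mm long along its own x, 38 mm wide along y, 13 mm thick; the point is its middle, 6.5 mm above its underside; z up. A dark lid seam crosses it a third from its +x end; the slim hinge barrel (under 1 mm proud) is on its +y side there. About 58 g
- lighter_brass_mid (a point): closed pocket lighter of plain brass: a flat block lying on its broad side, 57 mm long along its own x, 38 mm wide along y, 13 mm thick; the point is its middle, 6.5 mm above its underside; z up. A dark lid seam crosses it a third from its +x end; the slim hinge barrel (under 1 mm proud) is on its +y side there. About 58 g
- knife_mid (a point): closed folding knife lying on its side: 106 mm long along its own x, 24 mm wide along y, 13 mm thick, dark wooden scales between steel bolsters; the point is its middle, 6.5 mm above its underside; z up. Pinch it across its width. About 110 g
- tray_wide: the wide undivided felt-lined tray, for the pocket watches: inside 190 mm long and 130 mm wide, no divider. Fixed. Dark wood, walls 6 mm thick, rim 20 mm above the bench, grey felt floor 6 mm above the bench (walls stand 14 mm above the felt). Origin: centre of its underside, on the bench; its y runs along its length, its x across; z up
- tray_two_bay: the two-bay felt-lined tray, for the lighters: inside 190 mm long and 112 mm wide, split half-way along by a 6 mm divider as high as the rim into two bays, each 92 mm (along y) by 112 mm (along x), centred at y = +49 mm and -49 mm. Fixed. Dark wood, walls 6 mm thick, rim 20 mm above the bench, grey felt floor 6 mm above the bench (walls stand 14 mm above the felt). Origin: centre of its underside, on the bench; its y runs along its length, its x across; z up
- tray_narrow: the narrow undivided felt-lined tray, for the knife: inside 190 mm long and only 80 mm wide, no divider. Fixed. Dark wood, walls 6 mm thick, rim 20 mm above the bench, grey felt floor 6 mm above the bench (walls stand 14 mm above the felt). Origin: centre of its underside, on the bench; its y runs along its length, its x across; z up
- graver_a_mid (a point): palm graver, a bystander to be left alone: 100 mm long, brown wooden mushroom handle 29 mm across at its own -x end, thin steel blade to +x; the point is near its middle, 12 mm above the bench. The highest part is 29 mm above the bench
- graver_b_mid (a point): palm graver, a bystander to be left alone: 100 mm long, brown wooden mushroom handle 29 mm across at its own -x end, thin steel blade to +x; the point is near its middle, 12 mm above the bench. The highest part is 29 mm above the bench

How it is judged:
By the outcome, as a careful person would: the job done as asked, in the order asked, and still so for the second after the job is handed in, with the robot touching nothing.
It also fails if it takes over 118 s, if anything falls off the work surface, if the arm or the gripper's body presses on something with over 40 N, if the wrist force passes 120 N, or if a joint passes its speed limit or range.

## Working session

There is one attempt and no reset: what is moved stays moved. The work goes in short steps, Python scripts to look and compute and a tool call to move; the robot and the scene stay as the last step left them, time stands still between calls to the robot, and variables do not carry over. Pictures are saved under pics/ and viewed, at most 14 in all, crops included, and the job is handed in when it is done.

Besides the shell and the picture viewer there is one more tool, called after "Emit:" as name(argument=value, ...), one argument or row to a line, values as JSON. move_arm: Moves the arm, as the interface text tells. Shifts and turns lie within -1 to 1; 1 stands for 25 mm of shift or 4 degrees of turn. Its arguments: {"type":"object","properties":{"motion":{"type":"array","items":{"type":"array"}},"grip_force":{"type":"number"}},"required":["motion"]}

```bash
mkdir -p pics; cat > h.py <<'E'
from workcell import *
import numpy as np, cv2
def cam(n):
    c=camera_info(n); K=np.array([[c['fx'],0,c['cx']],[0,c['fy'],c['cy']],[0,0,1.]])
    R=cv2.Rodrigues(np.array(c['rvec'],float))[0]; return K,R,np.array(c['tvec'],float).ravel()
def ray(C,uv,z):
    K,R,t=C; uv=np.atleast_2d(uv).astype(float)
    d=(R.T@np.linalg.inv(K)@np.c_[uv,np.ones(len(uv))].T).T; o=-R.T@t
    return o+d*((z-o[2])/d[:,2])[:,None]
E
python3 - <<'E'
from h import *
for n in("scene","side"):
    im=grab_frame(n); cv2.imwrite(f'pics/{n}0.png',cv2.resize(im,(800,600),interpolation=cv2.INTER_CUBIC)); cv2.imwrite(f'{n}.png',im)
    K,R,t=cam(n); print(n,K.tolist(),(-R.T@t).round(),R[2].round(2))
print(state())
E
```

```text
scene [[475.3127913967387, 0.0, 258.13286444306755], [0.0, 475.3127913967387, 190.7549838490248], [0.0, 0.0, 1.0]] [ 910.  782. 1062.] [-0.31 -0.57 -0.76]
side [[403.6766435503562, 0.0, 252.5029345467653], [0.0, 403.6766435503562, 191.7422682713263], [0.0, 0.0, 1.0]] [  38. -569.  889.] [ 0.4   0.51 -0.76]
{'time_s': 0.1, 'qpos': array([ 7.32245037e+01,  1.83477997e+01,  8.96979411e+01, -3.26484708e-03,
        7.20431906e+01, -1.14392161e+00]), 'qvel': array([-0.0462721 , -0.09518496, -0.15133947, -0.07970885,  0.01022498,
       -0.01270495]), 'effort': array([-6.38635811e-05, -4.13332701e+01, -2.32513350e+01,  7.28105055e-02,
        4.21895483e-02, -5.46155445e-05]), 'ee_pos': array([154.80582999, 553.31669513, 213.21612888]), 'ee_rot': array([-1.79911024e+02,  1.32821316e-03,  1.64369435e+02]), 'force': array([ 0.05555268,  0.65893982, -0.33967408]), 'torque': array([-0.02438821, -0.02702668,  0.02448548]), 'gripper_force': 0.0, 'gripper_width': 91.1313588385798}
```

View pics/scene0.png

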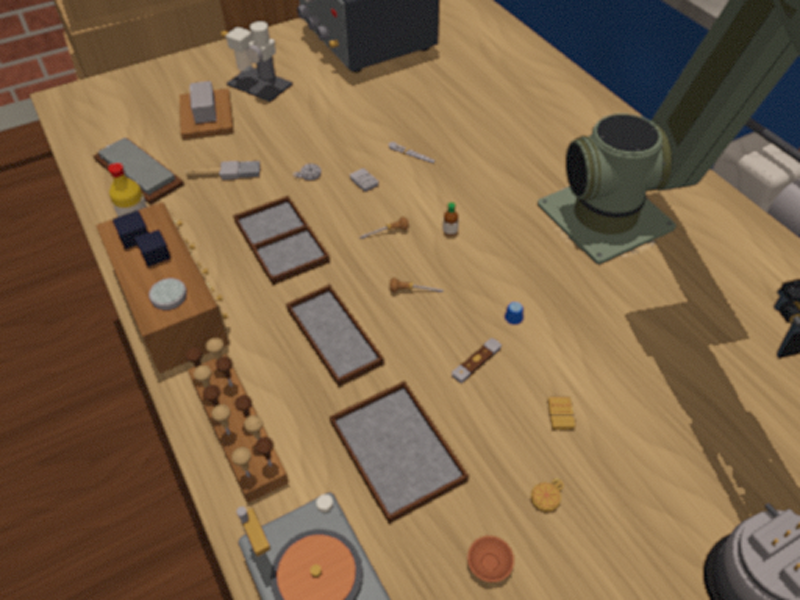

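View pics/side0.png

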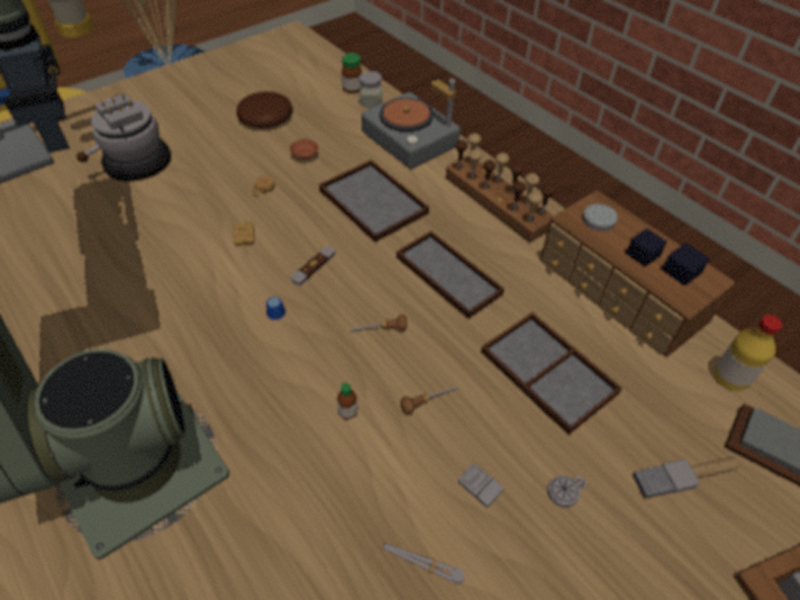

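The scene view (800×600 px) shows the knife at (477,361), brass lighter (561,413), brass watch (546,496), steel watch (308,172), steel lighter (364,180), and the two-bay, narrow and wide trays from top to bottom. The gravers are at (385,230) and (415,288). The side view shows the same pieces at (314,265), (244,233), (264,185), (564,491) and (480,485).

```bash
cat > loc.py <<'E'
from h import *
seeds={'knife':((477,361),(314,265),13),'lb':((561,413),(244,233),13),'wb':((546,496),(264,185),14),'ws':((308,172),(564,491),14),'ls':((364,180),(480,485),13)}
trays={'two':[[(284,197),(329,256),(276,282),(235,216)],[(533,317),(619,384),(569,429),(482,350)]],
'narrow':[[(328,287),(383,357),(340,382),(289,308)],[(431,235),(502,292),(470,313),(397,252)]],
'wide':[[(404,384),(467,476),(391,517),(331,421)],[(371,162),(428,208),(376,237),(320,189)]]}
ims={n:cv2.imread(n+'.png') for n in('scene','side')}; C={n:cam(n) for n in ims}
mos=[]
for k,(a,b,h) in seeds.items():
    row=[]
    for n,s in(('scene',a),('side',b)):
        im=ims[n]; u,v=np.array(s)*.64; u,v=int(u),int(v); w=34
        crop=im[v-w:v+w,u-w:u+w]; lab=cv2.cvtColor(crop,cv2.COLOR_BGR2LAB).astype(float)
        ring=np.ones(crop.shape[:2],bool); ring[12:-12,12:-12]=0
        med=np.median(lab[ring],0); d=np.abs(lab-med)
        m=((d[...,1:].max(2)>9)|(d[...,0]>55)).astype(np.uint8)
        m=cv2.morphologyEx(m,cv2.MORPH_CLOSE,np.ones((3,3)))
        nc,L,st,ce=cv2.connectedComponentsWithStats(m)
        i=1+np.argmin([np.hypot(*(c-w))-(0.05*x[4]) for c,x in zip(ce[1:],st[1:])])
        m=(L==i).astype(np.uint8)
        px=np.argwhere(m)[:,::-1]+[u-w,v-w]
        P=ray(C[n],px,h*.6)[:,:2].astype(np.float32)
        (c,sz,an)=cv2.minAreaRect(P); 
        print(k,n,'mean',P.mean(0).round(1),'rect',np.round(c,1),np.round(sz,1),round(an,1),st[i][4])
        o=crop.copy(); cs,_=cv2.findContours(cv2.resize(m,None,fx=3,fy=3,interpolation=0),0,1); o=cv2.resize(o,None,fx=3,fy=3); o2=o.copy();cv2.drawContours(o2,cs,-1,(0,0,255),1)
        row+= [cv2.resize(o2,(160,160))] if 0 else [cv2.resize(o2,(200,200))]
    mos.append(np.vstack(row))
cv2.imwrite('pics/mos.png',cv2.resize(np.hstack(mos),(800,320)))
for k,(a,b) in trays.items():
    for n,p in(('scene',a),('side',b)):
        P=ray(C[n],np.array(p)*.64,20)[:,:2]
        e=np.roll(P,-1,0)-P; 
        print(k,n,P.mean(0).round(1),np.linalg.norm(e,axis=1).round(),np.degrees(np.arctan2(e[:,1],e[:,0])).round(1))
E
python3 loc.py
```

```text
knife scene mean [434.6 181.7] rect [433.5 180.9] [114.   29.4] 15.6 346
knife side mean [430.8 177.4] rect [432.5 179.6] [113.  30.] 15.9 230
lb scene mean [371.7 341. ] rect [371.3 341.5] [62.6 35.6] 60.3 261
lb side mean [367.3 322.8] rect [367.3 322.8] [0. 0.] 0.0 1
wb scene mean [482.  447.6] rect [479.4 449.3] [45.3 47.4] 66.5 251
wb side mean [614.3 495.3] rect [612.8 497. ] [76.7 53.7] 56.7 175
ws scene mean [ 477.1 -421.1] rect [ 476.  -422.1] [55.7 57. ] 33.8 145
ws side mean [ 475.7 -424.9] rect [ 477.6 -422.4] [58.5 44.9] 16.1 375
ls scene mean [ 384.3 -339.9] rect [ 383.7 -340.5] [44.5 71.2] 5.6 180
ls side mean [ 383.5 -342.4] rect [ 383.7 -342.6] [41.2 58.7] 7.2 433
two scene [ 612.8 -255.8] [200. 116. 208. 110.] [  92.2    5.6  -89.5 -178.3]
two side [ 608.2 -267.8] [184. 126. 192. 121.] [ -87.1 -177.5   91.1   -1.3]
narrow scene [625.4  13.2] [193.  88. 192.  85.] [  93.8    6.3  -87.2 -172.7]
narrow side [619.2  -2.4] [193.  80. 198.  82.] [ -88.1 -179.4   92.6   -2.8]
wide scene [639.2 269. ] [194. 133. 191. 138.] [ 9.030e+01  1.000e-01 -8.820e+01 -1.784e+02]
wide side [632.7 252.1] [193. 136. 188. 141.] [ -89.3 -178.7   92.     3.3]
```

View pics/mos.png

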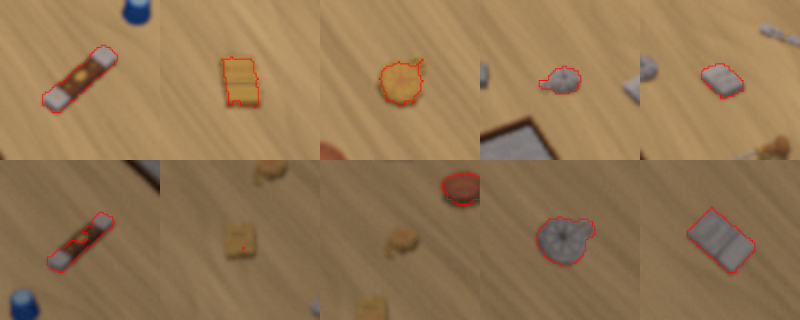

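Both mosaic rows outline the pieces, except the brass ones in the side view, which are too faint to segment. Next I move above the brass watch for a closer look with the wrist camera.

Emit:
move_arm(
  motion=[
    [91,[0.95,-0.35,0],[0,0,0]],
    [91,[0.95,-0.35,0],[0,0,0]],
    [91,[0.95,-0.35,0],[0,0,0]],
    [91,[0.95,-0.35,0],[0,0,0]],
    [91,[0.95,-0.35,0],[0,0,0]],
    [91,[0.95,-0.35,0],[0,0,0]],
    [91,[0.95,-0.35,0],[0,0,0]],
    [91,[0.95,-0.35,0],[0,0,0]],
    [91,[0.95,-0.35,0],[0,0,0]],
    [91,[0.95,-0.35,0],[0,0,0]],
    [91,[0.95,-0.35,0],[0,0,0]],
    [91,[0.95,-0.35,0],[0,0,0]],
    [91,[0.95,-0.35,0],[0,0,0]],
    [91,[0,0,0],[0,0,0]],
    [91,[0,0,0],[0,0,0]],
  ],
  grip_force=15,
)

```text
time_s: 1.35
ee_pos: [464.3, 439.3, 213.1]
ee_rot: [-179.9, -0.1, 164.2]
force: [0.6, 0.0, -0.4]
gripper_width: 91.1
gripper_force: 0.0
```

```bash
cat > w.py <<'E'
import sys
from h import *
C=cam('wrist'); s=state(); im=grab_frame('wrist'); n=sys.argv[1]
cv2.imwrite(n+'.png',im); np.savez(n+'.npz',K=C[0],R=C[1],t=C[2])
cv2.imwrite(f'pics/{n}.png',im)
print(s['time_s'],s['ee_pos'].round(1),s['ee_rot'].round(1),s['qpos'].round(),(-C[1].T@C[2]).round(),C[1][2].round(2))
E
python3 w.py w1
```

```text
1.35 [464.3 439.3 213.1] [-1.799e+02 -1.000e-01  1.642e+02] [ 42.  24.  81.   0.  75. -32.] [383. 463. 384.] [ 0.29 -0.08 -0.95]
```

View pics/w1.png

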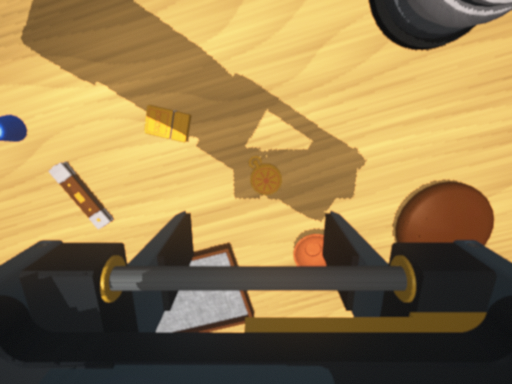

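The wrist view shows the brass watch at (265,180) with its bow towards (256,160), the brass lighter at (168,123), and the knife from (60,172) to (101,220).

```bash
cat >> h.py <<'E'
def ld(n):
    z=np.load(n+'.npz'); return (z['K'],z['R'],z['t'])
E
python3 - <<'E'
from h import *
C=ld('w1'); im=cv2.imread('w1.png')
hsv=cv2.cvtColor(im,cv2.COLOR_BGR2HSV)
print('watch click',ray(C,[(265,180),(256,160)],8).round(1).tolist())
print('px samples',hsv[180,265],hsv[185,290],hsv[123,160],hsv[100,100])
c=im[145:205,235:295]; cv2.imwrite('pics/c1.png',cv2.resize(c,(600,600),interpolation=cv2.INTER_CUBIC))
P=ray(C,[(52,169),(66,163),(110,219),(97,227),(147,105),(190,113),(188,141),(146,134)],12); print(P.round(1).tolist())
E
```

```text
watch click [[482.8, 445.4, 8.0], [451.2, 440.9, 8.0]]
px samples [ 11 182 164] [ 18 148 157] [ 22 196 245] [ 21 134 240]
[[384.8, 161.7, 12.0], [382.4, 184.7, 12.0], [476.9, 207.6, 12.0], [483.5, 183.2, 12.0], [341.5, 323.6, 12.0], [366.3, 374.4, 12.0], [400.1, 359.2, 12.0], [375.8, 307.8, 12.0]]
```

View pics/c1.png

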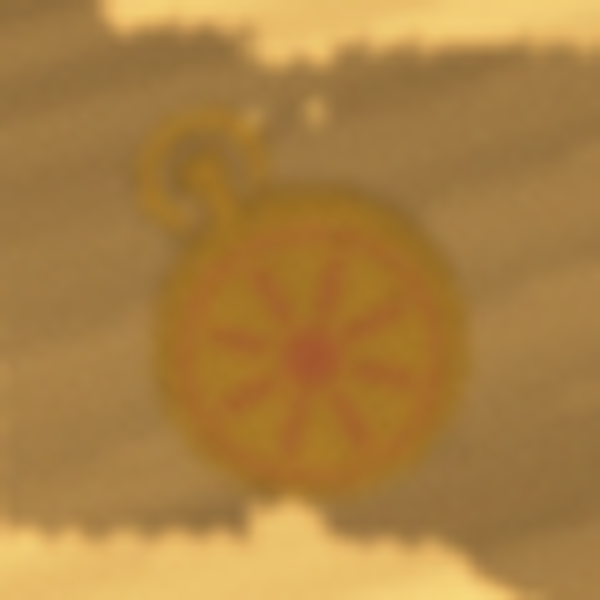

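```bash
python3 - <<'E'
from h import *
C=ld('w1')
print(ray(C,[(266,179.3)],13).round(1),ray(C,[(252.5,157.5)],7).round(1))
im=cv2.imread('w1.png'); hsv=cv2.cvtColor(im,cv2.COLOR_BGR2HSV)
E
```

```text
[[480.8 447.3  13. ]] [[446.7 437.1   7. ]]
```

Emit:
move_arm(
  motion=[
    [91,[0.1,0.05,-1],[0,0,1]],
    [91,[0.1,0.05,-1],[0,0,1]],
    [91,[0.1,0.05,-1],[0,0,1]],
    [91,[0.1,0.05,-1],[0,0,1]],
    [91,[0.1,0.05,-1],[0,0,1]],
    [91,[0.1,0.05,-1],[0,0,1]],
    [91,[0.08,0.02,-1],[0,0,1]],
    [91,[0,0,-0.6],[0,0,0.5]],
    [91,[0,0,-0.4],[0,0,0]],
    [91,[0,0,-0.35],[0,0,0]],
    [91,[0,0,0],[0,0,0]],
    [91,[0,0,0],[0,0,0]],
    [40,[0,0,0],[0,0,0]],
    [40,[0,0,0],[0,0,0]],
    [40,[0,0,0],[0,0,0]],
    [40,[0,0,0],[0,0,0]],
    [40,[0,0,0],[0,0,0]],
    [40,[0,0,0],[0,0,0]],
  ],
  grip_force=15,
)

```text
time_s: 2.9
ee_pos: [480.8, 448.0, 5.5]
ee_rot: [180.0, 0.0, -165.6]
force: [0.6, -0.2, 0.1]
gripper_width: 53.9
gripper_force: 0.0
```

Emit:
move_arm(
  motion=[
    [40,[0,0,-0.08],[0,0,0]],
    [40,[0,0,0],[0,0,0]],
    [40,[0,0,0],[0,0,0]],
    [40,[0,0,0],[0,0,0]],
    [40,[0,0,0],[0,0,0]],
  ],
)

```text
time_s: 3.32
ee_pos: [480.9, 448.0, 3.2]
ee_rot: [-180.0, 0.0, -165.6]
force: [1.0, -0.6, 1.4]
gripper_width: 45.1
gripper_force: 15.0
```

Emit:
move_arm(
  motion=[
    [40,[0,0,0.5],[0,0,0]],
    [40,[0,0,0.9],[0,0,0]],
    [40,[0.6,-0.7,0.9],[0,0,0]],
    [40,[0.6,-0.7,0.9],[0,0,0]],
    [40,[0.6,-0.7,0.9],[0,0,0]],
    [40,[0.6,-0.7,0.9],[0,0,0]],
    [40,[0.6,-0.7,0.9],[0,0,0]],
    [40,[0.6,-0.7,0.9],[0,0,0]],
    [40,[0.6,-0.7,0.9],[0,0,0]],
    [40,[0.6,-0.7,0.9],[0,0,0]],
    [40,[0.8,-0.7,0],[0,0,0]],
    [40,[0.8,-0.7,0],[0,0,0]],
    [40,[0,0,0],[0,0,0]],
    [40,[0,0,0],[0,0,0]],
    [40,[0,0,0],[0,0,0]],
  ],
)

```text
time_s: 4.57
ee_pos: [639.9, 273.3, 218.2]
ee_rot: [180.0, -0.1, -165.6]
force: [0.3, 0.8, -0.4]
gripper_width: 45.2
gripper_force: 15.0
```

```bash
python3 w.py w2
```

```text
4.5667 [639.9 273.3 218.2] [ 1.800e+02 -1.000e-01 -1.656e+02] [ 22.  29.  71.   0.  79. -82.] [558. 253. 389.] [ 0.29  0.07 -0.95]
```

View pics/w2.png

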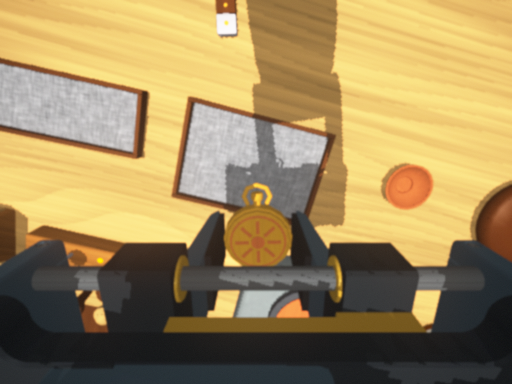

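The wrist view shows the watch held. The wide tray's outer corners are about (190,98), (335,134) and (173,197), and the near end of the narrow tray is (147,91)–(138,157).

```bash
python3 - <<'E'
from h import *
C=ld('w2')
print(ray(C,[(190.5,97.5),(335,134),(173,197)],20).round(1))
print(ray(C,[(147,91),(138,158)],20).round(1))
im=cv2.imread('w2.png'); cv2.imwrite('pics/c2.png',cv2.resize(im[80:225,0:350],None,fx=2.28,fy=2.28,interpolation=cv2.INTER_CUBIC))
E
```

```text
[[568.5 166.2  20. ]
 [566.2 362.3  20. ]
 [708.5 165.7  20. ]]
[[574.5 110.9  20. ]
 [664.2 110.1  20. ]]
```

View pics/c2.png

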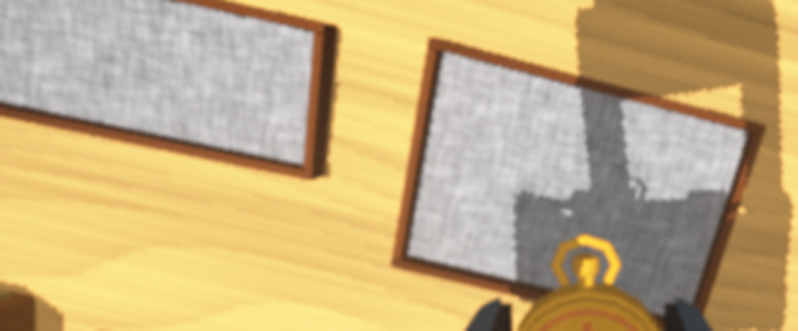

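```bash
python3 - <<'E'
from h import *
C=cam('scene')
print('turntable corner,arm',ray(C,np.array([(330,500),(242,518),(265,545)])*.64,50).round(0).tolist())
print('mushrooms',ray(C,np.array([(215,346),(265,445),(285,480)])*.64,60).round(0).tolist())
print(ray(ld('w2'),[(142.5,90.5),(135,157)],20).round(1))
E
```

```text
turntable corner,arm [[774.0, 311.0, 50.0], [896.0, 273.0, 50.0], [883.0, 326.0, 50.0]]
mushrooms [[824.0, -30.0, 60.0], [823.0, 186.0, 60.0], [820.0, 255.0, 60.0]]
[[575.3 105.2  20. ]
 [663.8 105.9  20. ]]
```

Emit:
move_arm(
  motion=[
    [40,[0,0.4,-1],[0,0,0]],
    [40,[0,0.4,-1],[0,0,0]],
    [40,[0,0.4,-1],[0,0,0]],
    [40,[0,0.08,-1],[0,0,0]],
    [40,[0,0,-1],[0,0,0]],
    [40,[0,0,-1],[0,0,0]],
    [40,[0,0,-1],[0,0,0]],
    [40,[0,0,-0.6],[0,0,0]],
    [40,[0,0,-0.3],[0,0,0]],
    [40,[0,0,-0.2],[0,0,0]],
    [40,[0,0,-0.15],[0,0,0]],
    [40,[0,0,0],[0,0,0]],
    [40,[0,0,0],[0,0,0]],
    [40,[0,0,0],[0,0,0]],
  ],
)

```text
time_s: 5.78
ee_pos: [641.4, 305.4, 13.3]
ee_rot: [180.0, 0.1, -165.6]
force: [-0.4, 1.0, -0.3]
gripper_width: 45.4
gripper_force: 15.0
```

Emit:
move_arm(
  motion=[
    [40,[0,0,-0.08],[0,0,0]],
    [40,[0,0,-0.06],[0,0,0]],
    [40,[0,0,-0.03],[0,0,0]],
    [40,[0,0,0],[0,0,0]],
    [40,[0,0,0],[0,0,0]],
  ],
)

```text
time_s: 6.2
ee_pos: [641.1, 305.1, 9.2]
ee_rot: [180.0, 0.1, -165.6]
force: [-1.7, -0.4, 6.0]
gripper_width: 45.2
gripper_force: 15.0
```

```bash
python3 - <<'E'
from h import *
P=ray(cam('side'),np.array([(561,492),(582,481)])*.64,8); print(P.round(), np.degrees(np.arctan2(*(P[1]-P[0])[[1,0]])))
P=ray(cam('side'),np.array([(480,467),(502,490),(485,505),(460,482)])*.64,13); print(P.round())
E
```

```text
[[ 469. -424.    8.]
 [ 506. -431.    8.]] -11.39592856022778
[[ 400. -324.   13.]
 [ 401. -370.   13.]
 [ 366. -371.   13.]
 [ 361. -323.   13.]]
```

Emit:
move_arm(
  motion=[
    [60,[0,0,0],[0,0,0]],
    [60,[0,0,0],[0,0,0]],
    [60,[0,0,0],[0,0,0]],
    [60,[0,0,0],[0,0,0]],
    [60,[0,0,0.3],[0,0,0]],
    [60,[0,0,0.7],[0,0,0]],
    [60,[0,0,1],[0,0,0]],
    [60,[0,0,1],[0,0,0]],
  ],
)

```text
time_s: 6.87
ee_pos: [640.2, 304.8, 83.1]
ee_rot: [-180.0, -0.1, -165.6]
force: [0.5, -0.0, 0.4]
gripper_width: 60.4
gripper_force: 0.0
```

Emit:
move_arm(
  motion=[
    [60,[-0.2,-1,0.5],[0,0,-0.3]],
    [75,[-0.2,-1,0.5],[0,0,-0.3]],
    [91,[-0.2,-1,0.5],[0,0,-0.3]],
    [91,[-0.2,-1,0.5],[0,0,-0.3]],
    [91,[-0.2,-1,0.5],[0,0,-0.3]],
    [91,[-0.2,-1,0.5],[0,0,-0.3]],
    [91,[-0.2,-1,0.5],[0,0,-0.3]],
    [91,[-0.2,-1,0.5],[0,0,-0.3]],
    [91,[-0.2,-1,0.5],[0,0,-0.3]],
    [91,[-0.2,-1,0.5],[0,0,-0.3]],
    [91,[-0.2,-1,0],[0,0,-0.3]],
    [91,[-0.2,-1,0],[0,0,-0.3]],
    [91,[-0.2,-1,0],[0,0,-0.3]],
    [91,[-0.2,-1,0],[0,0,-0.3]],
    [91,[-0.2,-1,0],[0,0,-0.3]],
    [91,[-0.2,-1,0],[0,0,-0.3]],
    [91,[-0.2,-1,0],[0,0,-0.3]],
    [91,[-0.2,-1,0],[0,0,-0.3]],
    [91,[-0.2,-1,0],[0,0,-0.3]],
    [91,[-0.2,-1,0],[0,0,-0.3]],
  ],
)

```text
time_s: 8.53
ee_pos: [540.3, -196.2, 208.3]
ee_rot: [-180.0, 0.0, 170.3]
force: [0.1, 0.1, -0.3]
gripper_width: 91.4
gripper_force: 0.0
```

Emit:
move_arm(
  motion=[
    [91,[-0.25,-0.9,0],[0,0,0]],
    [91,[-0.25,-0.9,0],[0,0,0]],
    [91,[-0.25,-0.9,0],[0,0,0]],
    [91,[-0.25,-0.9,0],[0,0,0]],
    [91,[-0.25,-0.9,0],[0,0,0]],
    [91,[-0.25,-0.9,0],[0,0,0]],
    [91,[-0.25,-0.9,0],[0,0,0]],
    [91,[-0.25,-0.9,0],[0,0,0]],
    [91,[-0.25,-0.9,0],[0,0,0]],
    [91,[-0.25,-0.9,0],[0,0,0]],
    [91,[0,0,0],[0,0,0]],
    [91,[0,0,0],[0,0,0]],
    [91,[0,0,0],[0,0,0]],
  ],
)

```text
time_s: 9.62
ee_pos: [478.2, -419.5, 207.9]
ee_rot: [180.0, 0.0, 170.4]
force: [0.2, 0.1, -0.3]
gripper_width: 90.8
gripper_force: 0.0
```

```bash
python3 w.py w3
```

```text
9.6167 [ 478.2 -419.5  207.9] [180.    0.  170.4] [ -42.   24.   82.    0.   74. -123.] [ 394. -405.  379.] [ 0.29 -0.05 -0.95]
```

View pics/w3.png

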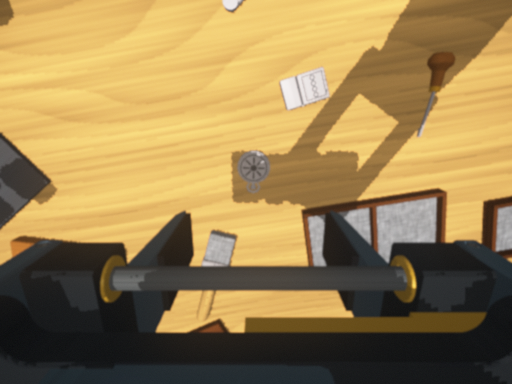

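The wrist view shows the steel watch at (254,167) with its bow down at (253,188), the steel lighter at (305,89), and the two-bay tray's far corners at (304,212) and (445,191).

```bash
python3 - <<'E'
from h import *
C=ld('w3'); im=cv2.imread('w3.png'); hsv=cv2.cvtColor(im,cv2.COLOR_BGR2HSV)
for nm,(u,v,w),h in(('ws',(254,170,32),13),('ls',(305,89,30),13)):
    m=(hsv[v-w:v+w,u-w:u+w,1]<70).astype(np.uint8); n,L,st,ce=cv2.connectedComponentsWithStats(m)
    i=1+st[1:,4].argmax(); px=(np.argwhere(L==i)[:,::-1]+[u-w,v-w]).astype(np.float32)
    if nm=='ws':
        p=px[px[:,1]<178]; c,r=cv2.minEnclosingCircle(p); print(nm,c,r,px.min(0),px.max(0),ray(C,[c],13).round(1), ray(C,px[px[:,1]>185].mean(0),7).round(1))
    else:
        c,sz,a=cv2.minAreaRect(px); b=cv2.boxPoints((c,sz,a)); B=ray(C,b,h); print(nm,c,sz,a,ray(C,[c],h).round(1),B.round(1).tolist())
print(ray(C,[(304,212),(445,190.5),(372,203)],20).round(1))
E
```

```text
ws (253.35513305664062, 166.266357421875) 15.95743179321289 [238. 151.] [269. 188.] [[ 471.4 -423.6   13. ]] [[ 502.4 -430.1    7. ]]
ls (304.6500244140625, 88.45001220703125) (30.990318298339844, 47.750389099121094) 71.56504821777344 [[ 383.4 -342.2   13. ]] [[369.2, -375.4, 13.0], [361.4, -317.5, 13.0], [397.8, -308.5, 13.0], [406.4, -368.0, 13.0]]
[[ 547.5 -363.5   20. ]
 [ 548.6 -166.4   20. ]
 [ 550.1 -267.4   20. ]]
```

Emit:
move_arm(
  motion=[
    [91,[-0.1,-0.06,-1],[0,0,0]],
    [91,[-0.1,-0.06,-1],[0,0,0]],
    [91,[-0.07,-0.04,-1],[0,0,0]],
    [91,[0,0,-1],[0,0,0]],
    [91,[0,0,-1],[0,0,0]],
    [91,[0,0,-1],[0,0,0]],
    [91,[0,0,-1],[0,0,0]],
    [91,[0,0,-0.6],[0,0,0]],
    [80,[0,0,-0.35],[0,0,0]],
    [70,[0,0,-0.25],[0,0,0]],
    [60,[0,0,0],[0,0,0]],
    [40,[0,0,0],[0,0,0]],
    [40,[0,0,0],[0,0,0]],
    [40,[0,0,0],[0,0,0]],
    [40,[0,0,0],[0,0,0]],
    [40,[0,0,0],[0,0,0]],
    [40,[0,0,0],[0,0,0]],
    [40,[0,0,0],[0,0,0]],
    [40,[0,0,0],[0,0,0]],
  ],
)

```text
time_s: 11.25
ee_pos: [471.8, -424.4, 3.6]
ee_rot: [-180.0, 0.1, 170.4]
force: [-0.3, 0.3, 4.4]
gripper_width: 45.1
gripper_force: 15.0
```

Emit:
move_arm(
  motion=[
    [40,[0,0,0.5],[0,0,0]],
    [40,[0,0,1],[0,0,0]],
    [40,[0.25,1,1],[0,0,0]],
    [40,[0.25,1,1],[0,0,0]],
    [40,[0.25,1,1],[0,0,0]],
    [40,[0.25,1,0],[0,0,0]],
    [40,[0.25,1,0],[0,0,0]],
    [40,[0.25,1,0],[0,0,0]],
    [40,[0.25,1,0],[0,0,0]],
    [40,[0.25,1,0],[0,0,0]],
    [40,[0.25,1,0],[0,0,0]],
    [40,[0.25,1,0],[0,0,0]],
    [40,[0.25,1,0],[0,0,0]],
    [40,[0.25,1,0],[0,0,0]],
    [40,[0.25,1,0],[0,0,0]],
    [40,[0.25,1,0],[0,0,0]],
    [40,[0.25,1,0],[0,0,0]],
    [40,[0.25,1,0],[0,0,0]],
    [40,[0.25,1,0],[0,0,0]],
    [40,[0.25,1,0],[0,0,0]],
  ],
)

```text
time_s: 12.92
ee_pos: [583.6, 27.2, 114.6]
ee_rot: [-180.0, -0.1, 170.4]
force: [-0.1, 0.3, -1.1]
gripper_width: 45.1
gripper_force: 15.0
```

Emit:
move_arm(
  motion=[
    [40,[0.22,0.98,0],[0,0,0]],
    [40,[0.22,0.98,0],[0,0,0]],
    [40,[0.22,0.98,0],[0,0,0]],
    [40,[0.22,0.98,0],[0,0,0]],
    [40,[0.22,0.98,0],[0,0,0]],
    [40,[0.22,0.98,0],[0,0,0]],
    [40,[0.22,0.98,0],[0,0,0]],
    [40,[0.22,0.98,0],[0,0,0]],
    [40,[0,0,-1],[0,0,0]],
    [40,[0,0,-1],[0,0,0]],
    [40,[0,0,-0.6],[0,0,0]],
    [40,[0,0,0],[0,0,0]],
    [40,[0,0,0],[0,0,0]],
  ],
)

```text
time_s: 14.0
ee_pos: [627.1, 221.7, 49.0]
ee_rot: [-179.9, -0.1, 170.4]
force: [-0.2, -1.4, -0.4]
gripper_width: 45.4
gripper_force: 15.0
```

Emit:
move_arm(
  motion=[
    [40,[0.1,0,-0.7],[0,0,0]],
    [40,[0,0,-0.4],[0,0,0]],
    [40,[0,0,-0.25],[0,0,0]],
    [40,[0,0,-0.12],[0,0,0]],
    [40,[0,0,-0.06],[0,0,0]],
    [40,[0,0,-0.04],[0,0,0]],
    [40,[0,0,0],[0,0,0]],
    [40,[0,0,0],[0,0,0]],
  ],
)

```text
time_s: 14.67
ee_pos: [630.7, 222.1, 11.6]
ee_rot: [180.0, 0.0, 170.4]
force: [0.4, -0.1, -1.7]
gripper_width: 45.1
gripper_force: 15.0
```

Emit:
move_arm(
  motion=[
    [40,[0,0,-0.05],[0,0,0]],
    [40,[0,0,-0.05],[0,0,0]],
    [40,[0,0,0],[0,0,0]],
    [40,[0,0,0],[0,0,0]],
    [40,[0,0,0],[0,0,0]],
  ],
)

```text
time_s: 15.08
ee_pos: [630.8, 222.2, 9.6]
ee_rot: [180.0, 0.1, 170.4]
force: [-1.4, -0.8, 5.0]
gripper_width: 45.0
gripper_force: 15.0
```

Emit:
move_arm(
  motion=[
    [60,[0,0,0],[0,0,0]],
    [60,[0,0,0],[0,0,0]],
    [60,[0,0,0],[0,0,0]],
    [60,[0,0,0.3],[0,0,0]],
    [60,[0,0,0.7],[0,0,0]],
    [60,[0,0,1],[0,0,0]],
    [60,[0,0,1],[0,0,0]],
    [91,[-0.4,0.18,1],[0,0,-1]],
    [91,[-0.4,0.18,0],[0,0,-1]],
    [91,[-0.4,0.18,0],[0,0,-1]],
    [91,[-0.4,0.18,0],[0,0,-1]],
    [91,[-0.4,0.18,0],[0,0,-1]],
    [91,[-0.4,0.18,0],[0,0,-1]],
    [91,[-0.4,0.18,0],[0,0,-1]],
    [91,[-0.4,0.18,0],[0,0,-1]],
    [91,[-0.4,0.18,0],[0,0,-1]],
    [91,[-0.4,0.18,0],[0,0,-1]],
    [91,[-0.4,0.18,0],[0,0,-1]],
    [91,[-0.4,0.18,0],[0,0,-1]],
    [91,[-0.4,0.18,0],[0,0,-1]],
  ],
)

```text
time_s: 16.75
ee_pos: [500.0, 280.7, 108.9]
ee_rot: [180.0, -0.0, 118.2]
force: [-0.1, 0.2, -0.3]
gripper_width: 90.8
gripper_force: 0.0
```

Emit:
move_arm(
  motion=[
    [91,[-0.4,0.18,0],[0,0,-1]],
    [91,[-0.4,0.18,0],[0,0,-1]],
    [91,[-0.4,0.18,0],[0,0,-1]],
    [91,[-0.4,0.18,0],[0,0,-1]],
    [91,[-0.4,0.18,0],[0,0,-1]],
    [91,[-0.4,0.18,0],[0,0,-1]],
    [91,[-0.4,0.18,0],[0,0,-1]],
    [91,[-0.4,0.18,0],[0,0,-1]],
    [91,[-0.4,0.18,0],[0,0,-1]],
    [91,[-0.4,0.18,0],[0,0,-1]],
    [91,[-0.4,0.18,0],[0,0,-1]],
    [91,[-0.4,0.18,0],[0,0,-1]],
    [91,[-0.4,0.18,0],[0,0,-1]],
    [91,[0,0,0],[0,0,-0.5]],
    [91,[0,0,0],[0,0,0]],
    [91,[0,0,0],[0,0,0]],
  ],
)

```text
time_s: 18.08
ee_pos: [370.6, 339.2, 108.8]
ee_rot: [180.0, -0.0, 64.4]
force: [0.6, 0.3, 0.4]
gripper_width: 91.0
gripper_force: 0.0
```

Emit:
move_arm(
  motion=[
    [91,[0,0.08,-1],[0,0,0]],
    [91,[0,0,-1],[0,0,0]],
    [91,[0,0,-1],[0,0,0]],
    [80,[0,0,-0.6],[0,0,0]],
    [70,[0,0,-0.35],[0,0,0]],
    [60,[0,0,-0.25],[0,0,0]],
    [50,[0,0,0],[0,0,0]],
    [30,[0,0,0],[0,0,0]],
    [30,[0,0,0],[0,0,0]],
    [30,[0,0,0],[0,0,0]],
    [30,[0,0,0],[0,0,0]],
    [30,[0,0,0],[0,0,0]],
    [30,[0,0,0],[0,0,0]],
    [30,[0,0,0],[0,0,0]],
    [30,[0,0,0],[0,0,0]],
  ],
)

```text
time_s: 19.33
ee_pos: [370.9, 341.4, 4.2]
ee_rot: [180.0, -0.1, 64.4]
force: [-0.2, 0.0, 5.4]
gripper_width: 38.4
gripper_force: 15.0
```

Emit:
move_arm(
  motion=[
    [30,[0,0,0.4],[0,0,0]],
    [30,[0,0,0.9],[0,0,0]],
    [30,[0,0,1],[0,0,0]],
    [30,[0.4,-0.93,1],[0,0,0.27]],
    [30,[0.4,-0.93,1],[0,0,0.27]],
    [30,[0.4,-0.93,0],[0,0,0.27]],
    [30,[0.4,-0.93,0],[0,0,0.27]],
    [30,[0.4,-0.93,0],[0,0,0.27]],
    [30,[0.4,-0.93,0],[0,0,0.27]],
    [30,[0.4,-0.93,0],[0,0,0.27]],
    [30,[0.4,-0.93,0],[0,0,0.27]],
    [30,[0.4,-0.93,0],[0,0,0.27]],
    [30,[0.4,-0.93,0],[0,0,0.27]],
    [30,[0.4,-0.93,0],[0,0,0.27]],
    [30,[0.4,-0.93,0],[0,0,0.27]],
    [30,[0.4,-0.93,0],[0,0,0.27]],
    [30,[0.4,-0.93,0],[0,0,0.27]],
    [30,[0.4,-0.93,0],[0,0,0.27]],
    [30,[0.4,-0.93,0],[0,0,0.27]],
    [30,[0.4,-0.93,0],[0,0,0.27]],
  ],
)

```text
time_s: 21.0
ee_pos: [540.4, -55.4, 111.3]
ee_rot: [-180.0, -0.0, 82.8]
force: [0.3, -0.0, 0.1]
gripper_width: 38.0
gripper_force: 15.0
```

Emit:
move_arm(
  motion=[
    [30,[0.4,-0.93,0],[0,0,0.27]],
    [30,[0.4,-0.93,0],[0,0,0.27]],
    [30,[0.4,-0.93,0],[0,0,0.27]],
    [30,[0.4,-0.93,0],[0,0,0.27]],
    [30,[0.4,-0.93,0],[0,0,0.27]],
    [30,[0.4,-0.93,0],[0,0,0.27]],
    [30,[0.4,-0.93,0],[0,0,0.27]],
    [30,[0,0,-1],[0,0,0]],
    [30,[0,0,-1],[0,0,0]],
    [30,[0,0,-0.6],[0,0,0]],
    [30,[0,0,0],[0,0,0]],
    [30,[0,0,0],[0,0,0]],
  ],
)

```text
time_s: 22.0
ee_pos: [609.8, -216.8, 45.5]
ee_rot: [-179.9, -0.0, 90.3]
force: [0.5, -0.3, -0.3]
gripper_width: 38.4
gripper_force: 15.0
```

Emit:
move_arm(
  motion=[
    [30,[0,0,-0.6],[0,0,0]],
    [30,[0,0,-0.4],[0,0,0]],
    [30,[0,0,-0.2],[0,0,0]],
    [30,[0,0,-0.1],[0,0,0]],
    [30,[0,0,-0.08],[0,0,0]],
    [30,[0,0,-0.05],[0,0,0]],
    [30,[0,0,0],[0,0,0]],
    [30,[0,0,0],[0,0,0]],
  ],
)

```text
time_s: 22.67
ee_pos: [610.7, -217.0, 10.6]
ee_rot: [180.0, 0.0, 90.3]
force: [0.1, 0.1, -0.9]
gripper_width: 38.1
gripper_force: 15.0
```

Emit:
move_arm(
  motion=[
    [30,[0,0,-0.04],[0,0,0]],
    [30,[0,0,-0.02],[0,0,0]],
    [30,[0,0,0],[0,0,0]],
    [30,[0,0,0],[0,0,0]],
  ],
)

```text
time_s: 23.0
ee_pos: [610.8, -217.2, 10.2]
ee_rot: [179.9, 0.0, 90.3]
force: [-1.8, 0.4, 5.6]
gripper_width: 38.5
gripper_force: 15.0
```

Emit:
move_arm(
  motion=[
    [54,[0,0,0],[0,0,0]],
    [54,[0,0,0],[0,0,0]],
    [54,[0,0,0],[0,0,0]],
    [54,[0,0,0.3],[0,0,0]],
    [54,[0,0,0.7],[0,0,0]],
    [60,[0,0,1],[0,0,0]],
    [91,[0,0,1],[0,0,0]],
    [91,[-0.76,-0.42,1],[0,0,0.17]],
    [91,[-0.76,-0.42,0],[0,0,0.17]],
    [91,[-0.76,-0.42,0],[0,0,0.17]],
    [91,[-0.76,-0.42,0],[0,0,0.17]],
    [91,[-0.76,-0.42,0],[0,0,0.17]],
    [91,[-0.76,-0.42,0],[0,0,0.17]],
    [91,[-0.76,-0.42,0],[0,0,0.17]],
    [91,[-0.76,-0.42,0],[0,0,0.17]],
    [91,[-0.76,-0.42,0],[0,0,0.17]],
    [91,[-0.76,-0.42,0],[0,0,0.17]],
    [91,[-0.76,-0.42,0],[0,0,0.17]],
    [91,[-0.76,-0.42,0],[0,0,0.17]],
    [91,[0,0,0],[0,0,0]],
  ],
)

```text
time_s: 24.67
ee_pos: [379.6, -344.0, 109.1]
ee_rot: [-179.9, -0.0, 98.3]
force: [0.5, 0.7, -0.1]
gripper_width: 91.2
gripper_force: 0.0
```

Emit:
move_arm(
  motion=[
    [91,[0.1,0.06,-1],[0,0,0]],
    [91,[0,0,-1],[0,0,0]],
    [91,[0,0,-1],[0,0,0]],
    [80,[0,0,-0.6],[0,0,0]],
    [70,[0,0,-0.35],[0,0,0]],
    [60,[0,0,-0.25],[0,0,0]],
    [50,[0,0,0],[0,0,0]],
    [30,[0,0,0],[0,0,0]],
    [30,[0,0,0],[0,0,0]],
    [30,[0,0,0],[0,0,0]],
    [30,[0,0,0],[0,0,0]],
    [30,[0,0,0],[0,0,0]],
    [30,[0,0,0],[0,0,0]],
    [30,[0,0,0],[0,0,0]],
    [30,[0,0,0],[0,0,0]],
  ],
)

```text
time_s: 25.92
ee_pos: [385.2, -341.8, 4.4]
ee_rot: [180.0, 0.1, 98.4]
force: [-0.9, -0.1, 6.7]
gripper_width: 37.7
gripper_force: 15.0
```

Emit:
move_arm(
  motion=[
    [30,[0,0,0.4],[0,0,0]],
    [30,[0,0,0.9],[0,0,0]],
    [30,[0,0,1],[0,0,0]],
    [30,[0.9,0.11,1],[0,0,-0.2]],
    [30,[0.9,0.11,0],[0,0,-0.2]],
    [30,[0.9,0.11,0],[0,0,-0.2]],
    [30,[0.9,0.11,0],[0,0,-0.2]],
    [30,[0.9,0.11,0],[0,0,-0.2]],
    [30,[0.9,0.11,0],[0,0,-0.2]],
    [30,[0.9,0.11,0],[0,0,-0.2]],
    [30,[0.9,0.11,0],[0,0,-0.2]],
    [30,[0.9,0.11,0],[0,0,-0.2]],
    [30,[0.9,0.11,0],[0,0,-0.2]],
    [30,[0,0,0],[0,0,0]],
    [30,[0,0,-1],[0,0,0]],
    [30,[0,0,-0.7],[0,0,0]],
    [30,[0,0,0],[0,0,0]],
    [30,[0,0,0],[0,0,0]],
  ],
)

```text
time_s: 27.42
ee_pos: [608.7, -313.6, 43.0]
ee_rot: [-179.9, -0.1, 90.4]
force: [0.0, -0.7, 0.0]
gripper_width: 37.6
gripper_force: 15.0
```

Emit:
move_arm(
  motion=[
    [30,[0,0,-0.6],[0,0,0]],
    [30,[0,0,-0.3],[0,0,0]],
    [30,[0,0,-0.2],[0,0,0]],
    [30,[0,0,-0.1],[0,0,0]],
    [30,[0,0,-0.06],[0,0,0]],
    [30,[0,0,-0.04],[0,0,0]],
    [30,[0,0,0],[0,0,0]],
    [30,[0,0,0],[0,0,0]],
  ],
)

```text
time_s: 28.08
ee_pos: [610.2, -314.2, 11.7]
ee_rot: [180.0, 0.0, 90.4]
force: [-0.3, -0.2, -0.8]
gripper_width: 37.6
gripper_force: 15.0
```

Emit:
move_arm(
  motion=[
    [30,[0,0,-0.04],[0,0,0]],
    [30,[0,0,-0.03],[0,0,0]],
    [30,[0,0,0],[0,0,0]],
    [30,[0,0,0],[0,0,0]],
  ],
)

```text
time_s: 28.42
ee_pos: [610.3, -314.2, 10.5]
ee_rot: [179.9, 0.0, 90.5]
force: [-0.7, 1.0, 6.9]
gripper_width: 37.7
gripper_force: 15.0
```

Emit:
move_arm(
  motion=[
    [54,[0,0,0],[0,0,0]],
    [54,[0,0,0],[0,0,0]],
    [54,[0,0,0],[0,0,0]],
    [54,[0,0,0.3],[0,0,0]],
    [54,[0,0,0.7],[0,0,0]],
    [60,[0,0,1],[0,0,0]],
    [60,[0,0,1],[0,0,0]],
    [60,[-0.34,0.95,1],[0,0,-0.9]],
    [60,[-0.34,0.95,0],[0,0,-0.9]],
    [60,[-0.34,0.95,0],[0,0,-0.9]],
    [60,[-0.34,0.95,0],[0,0,-0.9]],
    [60,[-0.34,0.95,0],[0,0,-0.9]],
    [60,[-0.34,0.95,0],[0,0,-0.9]],
    [60,[-0.34,0.95,0],[0,0,-0.9]],
    [60,[-0.34,0.95,0],[0,0,-0.9]],
    [60,[-0.34,0.95,0],[0,0,-0.9]],
    [60,[-0.34,0.95,0],[0,0,-0.9]],
    [60,[-0.34,0.95,0],[0,0,-0.9]],
    [60,[-0.34,0.95,0],[0,0,-0.9]],
    [60,[-0.34,0.95,0],[0,0,-0.9]],
  ],
)

```text
time_s: 30.08
ee_pos: [499.0, -4.2, 110.0]
ee_rot: [180.0, -0.0, 43.5]
force: [0.3, -0.0, -0.4]
gripper_width: 60.2
gripper_force: 0.0
```

Emit:
move_arm(
  motion=[
    [60,[-0.34,0.95,0],[0,0,-0.9]],
    [60,[-0.34,0.95,0],[0,0,-0.9]],
    [60,[-0.34,0.95,0],[0,0,-0.9]],
    [60,[-0.34,0.95,0],[0,0,-0.9]],
    [60,[-0.34,0.95,0],[0,0,-0.9]],
    [60,[-0.34,0.95,0],[0,0,-0.9]],
    [60,[-0.34,0.95,0],[0,0,-0.9]],
    [60,[-0.34,0.9,0],[0,0,-0.9]],
    [60,[0,0,0],[0,0,0]],
    [60,[0,0,0],[0,0,0]],
  ],
)

```text
time_s: 30.92
ee_pos: [431.2, 184.2, 109.8]
ee_rot: [180.0, -0.0, 15.0]
force: [-0.1, -1.1, 0.1]
gripper_width: 59.6
gripper_force: 0.0
```

```bash
python3 w.py w4
```

```text
30.9167 [431.2 184.2 109.8] [180.  -0.  15.] [ 22.  14. 112.  -0.  54.  97.] [513. 207. 281.] [-0.29 -0.08 -0.96]
```

View pics/w4.png

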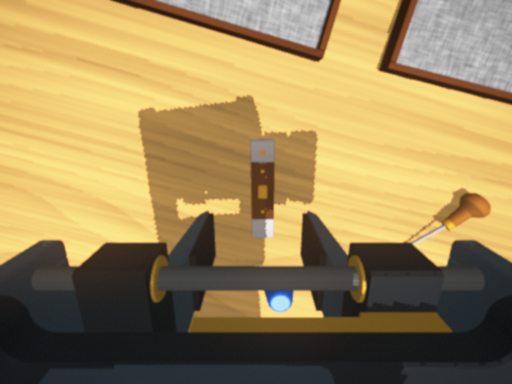

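The knife lies centred between the fingers and in line with them, at about (262,188).

Emit:
move_arm(
  motion=[
    [60,[0.04,-0.06,-1],[0,0,0]],
    [60,[0,0,-1],[0,0,0]],
    [60,[0,0,-1],[0,0,0]],
    [60,[0,0,-0.6],[0,0,0]],
    [60,[0,0,-0.38],[0,0,0]],
    [50,[0,0,-0.27],[0,0,0]],
    [40,[0,0,0],[0,0,0]],
    [15,[0,0,0],[0,0,0]],
    [15,[0,0,0],[0,0,0]],
    [15,[0,0,0],[0,0,0]],
    [15,[0,0,0],[0,0,0]],
    [15,[0,0,0],[0,0,0]],
    [15,[0,0,0],[0,0,0]],
    [15,[0,0,0],[0,0,0]],
  ],
  grip_force=25,
)

```text
time_s: 32.13
ee_pos: [433.1, 182.1, 4.0]
ee_rot: [180.0, -0.1, 14.9]
force: [0.2, -2.0, 6.7]
gripper_width: 23.7
gripper_force: 25.0
```

```bash
python3 - <<'E'
from h import *
C=ld('w4'); print(ray(C,[(262,140),(262,237)],13).round(1),ray(C,[(383,69)],20).round(1))
E
```

```text
[[484.  194.4  13. ]
 [382.7 166.7  13. ]] [[572.5 107.6  20. ]]
```

Emit:
move_arm(
  motion=[
    [15,[0,0,0.4],[0,0,0]],
    [15,[0,0,0.9],[0,0,0]],
    [15,[0,0,1],[0,0,0]],
    [15,[0.39,-0.37,0.7],[0,0,0.99]],
    [15,[0.39,-0.37,0],[0,0,0.99]],
    [15,[0.39,-0.37,0],[0,0,0.99]],
    [15,[0.39,-0.37,0],[0,0,0.99]],
    [15,[0.39,-0.37,0],[0,0,0.99]],
    [15,[0.39,-0.37,0],[0,0,0.99]],
    [15,[0.39,-0.37,0],[0,0,0.99]],
    [15,[0.39,-0.37,0],[0,0,0.99]],
    [15,[0.39,-0.37,0],[0,0,0.99]],
    [15,[0.39,-0.37,0],[0,0,0.99]],
    [15,[0.39,-0.37,0],[0,0,0.99]],
    [15,[0.39,-0.37,0],[0,0,0.99]],
    [15,[0.39,-0.37,0],[0,0,0.99]],
    [15,[0.39,-0.37,0],[0,0,0.99]],
    [15,[0.39,-0.37,0],[0,0,0.99]],
    [15,[0.39,-0.37,0],[0,0,0.99]],
    [15,[0.39,-0.37,0],[0,0,0.99]],
  ],
)

```text
time_s: 33.8
ee_pos: [598.1, 24.5, 77.7]
ee_rot: [-179.9, -0.0, 82.4]
force: [-0.2, 0.4, -1.6]
gripper_width: 23.7
gripper_force: 25.0
```

Emit:
move_arm(
  motion=[
    [15,[0.39,-0.37,0],[0,0,0.99]],
    [15,[0.39,-0.37,0],[0,0,0.99]],
    [15,[0,0,-1],[0,0,0]],
    [15,[0,0,-0.4],[0,0,0]],
    [15,[0,0,0],[0,0,0]],
    [15,[0,0,0],[0,0,0]],
  ],
)

```text
time_s: 34.3
ee_pos: [616.4, 6.6, 42.3]
ee_rot: [-179.8, -0.0, 90.1]
force: [-0.1, 0.2, -0.7]
gripper_width: 23.2
gripper_force: 25.0
```

Emit:
move_arm(
  motion=[
    [15,[0.06,0,-0.6],[0,0,0]],
    [15,[0,0,-0.3],[0,0,0]],
    [15,[0,0,-0.2],[0,0,0]],
    [15,[0,0,-0.08],[0,0,0]],
    [15,[0,0,-0.06],[0,0,0]],
    [15,[0,0,0],[0,0,0]],
    [15,[0,0,0],[0,0,0]],
  ],
)

```text
time_s: 34.88
ee_pos: [619.4, 6.3, 12.7]
ee_rot: [180.0, -0.0, 90.1]
force: [0.1, 0.6, -1.7]
gripper_width: 23.7
gripper_force: 25.0
```

Emit:
move_arm(
  motion=[
    [15,[0,0,-0.04],[0,0,0]],
    [15,[0,0,-0.04],[0,0,0]],
    [15,[0,0,-0.03],[0,0,0]],
    [15,[0,0,0],[0,0,0]],
    [15,[0,0,0],[0,0,0]],
  ],
)

```text
time_s: 35.3
ee_pos: [619.4, 6.2, 10.1]
ee_rot: [180.0, -0.0, 90.1]
force: [-0.3, -1.3, 3.4]
gripper_width: 23.4
gripper_force: 25.0
```

Contact. Now release, rise, back away, and check from the scene cameras.

Emit:
move_arm(
  motion=[
    [40,[0,0,0],[0,0,0]],
    [40,[0,0,0],[0,0,0]],
    [40,[0,0,0],[0,0,0]],
    [40,[0,0,0.3],[0,0,0]],
    [40,[0,0,0.7],[0,0,0]],
    [40,[0,0,1],[0,0,0]],
    [40,[0,0,1],[0,0,0]],
    [40,[-1,0,1],[0,0,0]],
    [40,[-1,0,1],[0,0,0]],
    [40,[-1,0,1],[0,0,0]],
    [40,[-1,0,1],[0,0,0]],
    [40,[-1,0,1],[0,0,0]],
    [40,[-1,0,1],[0,0,0]],
    [40,[-1,0,0],[0,0,0]],
    [40,[-1,0,0],[0,0,0]],
    [40,[0,0,0],[0,0,0]],
    [40,[0,0,0],[0,0,0]],
    [40,[0,0,0],[0,0,0]],
  ],
)

```text
time_s: 36.8
ee_pos: [419.9, 6.3, 235.0]
ee_rot: [179.9, 0.0, 90.1]
force: [0.3, -0.1, -0.1]
gripper_width: 40.1
gripper_force: 0.0
```

```bash
python3 - <<'E'
from h import *
a=grab_frame("scene")[105:345,110:350]; b=grab_frame("side")[90:290,190:410]
cv2.imwrite('pics/end.png',np.hstack([cv2.resize(a,(400,400),interpolation=2),cv2.resize(b,(400,400),interpolation=2)]))
print(state()['force'])
E
```

```text
[-0.44499893 -0.53817992 -0.41614079]
```

View pics/end.png

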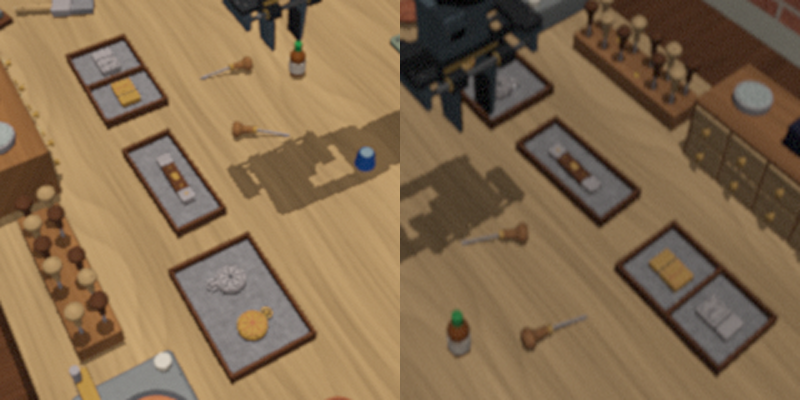

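Both views show all five pieces flat in their trays: watches at (231,278) and (253,323), lighters at (105,62) and (126,92), and the knife at (176,177). The gravers have not moved.

```bash
python3 -c "
from workcell import *
print(job_done())"
```

```text
the job is handed in; nothing more can be done
None
```

All five pieces are lying flat in their trays, the gravers were left where they lay, and the job was handed in at about 37 s on the robot's clock.

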